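# Close the slurry pot with its double lid, then take off the dust cover and hold it

### The job

Take the nested pair of lids off the lid rest together by the black knob, set it down in the mouth of the white pot on the stirrer until it is fully seated, and let go. Then take the blue dust cover by its two yellow ears, lift it straight up off the pot alone, leaving the steel inner lid sitting undisturbed in the pot, and finish while still holding the cover level above the pot, at least 8 cm higher than where it sat. Set the lids down rather than dropping them, and leave the bottle, the jar, the steel puck and the brush where they are.

Things in the scene. Friction and masses are not known exactly. Their poses are not given: they have to be found in the camera images.
- inner_knob (a point): Steel inner lid, about 0.3 kg: disc 108 mm across, 6 thick; bevelled plug under it, 84 mm across, 10 deep; upright round black knob in the middle, 20 mm across, its top 58 mm above the disc's underside. Lifted by the knob, it carries the blue cover lying on it. This point: on the knob's axis, 40 mm above the disc's underside, 18 mm below the knob's top; z up.
- cover_grip (a point): Blue dust cover, 0.1 kg, lying loose on the inner lid's disc: plate 120 mm across, 4 thick; skirt 10 mm deep below it, 114 mm across inside; 32 mm centre hole through which the knob rises 48 mm above the plate. No latch. This point: on its axis between its ears, 23 mm above the plate's top, z up; 7 mm below the knob point when nested.
- cover_ear (a point): Middle of the ear at the cover's +y side; its twin is at -y, the knob between them. Yellow upright plates, 6 mm thick (along y), 30 long (along x), 34 tall above the plate; 56 mm over their outer faces, 44 mm between inner faces. Grip both ears at once, across y, knob between the fingers. The knob can be gripped across x, fingers between the ears.
- pot_mouth (a point): Centre of the mouth of the white pot, in the plane of its rim, 120 mm above the bench; z up. The pot is round, 100 mm across outside, 90 mm inside, and fixed on a grey stirrer base 150 x 160 x 45 mm, turned any way by up to 0.5 rad. Fully seated, the inner lid's plug is in the mouth and its disc lies on the rim.
- rest_mouth (a point): Centre of the top of the lid rest, in the plane of its rim, 60 mm above the bench: a fixed aluminium ring 100 mm across outside, 90 mm inside, on a round foot 136 mm across, in which the lid pair sits at the start with the inner lid's disc on the rim.
- bottle_mid (a point): Bystander: white plastic bottle with blue cap, 64 mm across, 150 mm tall, standing; point half-way up.
- jar_mid (a point): Bystander: amber jar with black lid, 60 mm across, 80 mm tall, standing; point half-way up.
- puck_center (a point): Bystander: steel sample puck, 44 mm across, 24 mm tall; point at its centre.
- brush_grip (a point): Bystander: small brush with orange handle lying on the bench; point on its handle.
Not all that is in view belongs to the job. There is more than one size of the part that bears cover_grip; the job needs the smallest.

How it is judged:
By the outcome, as a careful person would: the job done as asked, in the order asked, and still so for the second after the job is handed in, while the arm keeps its last pose, push and grip.
It also fails if it takes over 58 s, if anything falls off the work surface, if the arm or the gripper's body presses on something with over 40 N, if the wrist force passes 120 N, or if a joint passes its speed limit or range.

### The arm

A 6-joint arm with a two-finger parallel gripper is mounted at the origin on the work surface. World frame = base frame: x ahead of the robot, y to its left, z up, the work surface at z = 0. Lengths are in mm, angles in rad, forces in N, time in s.
With the tool pointing down it reaches from about 300 to 875 mm from the base axis. Payload 4.2 kg.
Tool frame: the origin (TCP) lies between the finger pads; the fingertips stand 19 mm ahead of it and the grasp point (between the pads) is the TCP; z points along the fingers, y is the line along which they close (so a half turn about z gives the same grasp; the last joint's range is limited). The gripper opens to 85 mm and grips with 20 to 120 N. Pads are 22 mm wide; open, the fingers measure 114 mm over their backs; the gripper's body (76 mm by 85 mm) begins 54 mm behind the grasp point. The pads swing forward as they close: fully open they stand 13 mm farther back than shut.
Start: joints at [-1.266, 0.32, 1.565, -0, 1.257, -0.02], TCP at [183.497, -544.951, 216.638] pointing down, gripper open.
Joint ranges: [-3.11, 3.11], [-0.84, 2.01], [0.21, 2.61], [-1.34, 4.49], [0.05, 2.63], [-2.56, 2.56]. Speed limits (rad/s): [2.57, 2.57, 3.14, 3.14, 3.14, 3.14].

### API

Orientations are given as a rotation vector (axis times angle).
In Python, from cell import robot gives the robot as it stands. The module is installed in compiled form; this text tells all that it offers.
- The arm moves only by the tool step_arm, never from a script. Its arguments are lists of equal length, an entry for each row: "travel": the shift along the tool's x, y, z in m, a list of three; "dr": the turn, a rotation vector about the tool's x, y, z in degrees, a list of three; "grip": the closure, from -1 (fully open) to 1 (shut). In form: {"travel": [[tx, ty, tz], ...], "dr": [[rx, ry, rz], ...], "grip": [grip, ...]}. A call has 1 to 8 rows; each row shifts and turns the commanded pose from where the row before left it, along the tool's axes as they then stand; what a row does not reach is not made up. A row lasts 1/10 s, in which the tool goes at most 50 mm and 8.59 degrees, less where a joint would pass 70% of its speed; a pose out of reach is approached as far as the arm can. A call with a gripper value outside its range is refused whole. The fingers move at their own pace and stop on an object; "grip_force" is the grip in N (left out, the last holds). Time passes only in rows, so rows that do not move let the fingers close. It gives the time, the measured TCP pose, the force, the opening and the grip force at its end, in the units of the state.
- robot.sense(): the state, without advancing time (a new reading comes with each control period).
- robot.snapshot(name): name is "side" or "top"; returns a dict with "pixels" (400x640x3 uint8, red, green, blue), "fx", "fy", "cx", "cy" (pixels), "rvec" (rotation vector, rad) and "tvec" (3), from world to camera coordinates, as OpenCV has them. Camera axes: x right, y down, z forward; pixel columns grow to the right and rows downward; lengths in mm; the calibration is good to about 2 mm. A picture is of the moment at which its call begins. There is no depth.
- robot.close_job(): hands the job in; it is judged then, once.
The state is a dict: "time": time; "joint_positions": joint angles; "qd": joint speeds; "joint_efforts": joint torques, N m; "ee_pos": TCP position; "eef_rot": TCP orientation; "contact_force": force on the tool from outside, world axes, zero at the start; "wrist_torque": the same for the moment, N m; "gripper_width": finger opening in mm; "finger_force": force on a finger pad.
Only numpy, scipy, OpenCV 4.12 (cv2) and the standard library are available. Lean on these libraries where they do the work, as an engineer would, in place of code of your own. Each camera call takes 0.05 s, during which the arm holds its last target. There are 200 camera calls.

## Working session

There is one attempt and no reset: what is moved stays moved. The work goes in short steps, Python scripts to look and compute and a tool call to move; the robot and the scene stay as the last step left them, time stands still between calls to the robot, and variables do not carry over. Pictures are saved under pics/ and viewed, at most 10 in all, crops included, and the job is handed in when it is done.

Besides the shell and the picture viewer there is one more tool, called after "Request:" by a JSON object that holds its "name" and its "arguments". step_arm: Moves the arm, as the interface text tells. Its arguments: {"type":"object","properties":{"travel":{"type":"array"},"dr":{"type":"array"},"grip":{"type":"array"},"grip_force":{"type":"number"}},"required":["travel","dr","grip"]}

```bash
mkdir -p pics
python3 - <<'E'
from cell import robot
import cv2,pickle
s=robot.sense();print(s)
for n in("top","side"):
    d=robot.snapshot(n);pickle.dump(d,open(f"{n}0.pkl","wb"));cv2.imwrite(f"pics/{n}0.png",d["pixels"][:,:,::-1])
    print({k:v for k,v in d.items() if k!="pixels"})
E
```

```text
{'time': 0.0, 'joint_positions': array([-1.26599074e+00,  3.20314364e-01,  1.56569377e+00,  3.02170365e-05,
        1.25739136e+00, -1.99823094e-02]), 'qd': array([ 0.00038871,  0.00017343, -0.00049838,  0.00110267,  0.00083096,
       -0.00064132]), 'joint_efforts': array([ 1.44998794e-03, -4.15515554e+01, -2.34158832e+01,  2.04111252e-04,
        7.97226210e-03,  1.94579883e-05]), 'ee_pos': array([ 183.3542179 , -544.44779539,  215.76365484]), 'eef_rot': array([-3.09849219e+00, -5.07631902e-01,  3.57939733e-04]), 'contact_force': array([-0.84321714,  0.88009381, -0.19495754]), 'wrist_torque': array([-0.05263152,  0.02139869,  0.09427089]), 'finger_force': 0.0, 'gripper_width': 85.79640341647107}
{'fx': 475.8583865271586, 'fy': 475.8583865271586, 'cx': 320.63636089822296, 'cy': 203.7267393035155, 'rvec': array([ 2.15892178, -2.16312543,  0.17074612]), 'tvec': array([ -11.62905181,  560.542056  , 1256.94175482])}
{'fx': 417.8920831944583, 'fy': 417.8920831944583, 'cx': 324.08094052432165, 'cy': 200.06386535551732, 'rvec': array([ 0.99228421, -2.37889522,  1.10751004]), 'tvec': array([383.47092081, 299.47828598, 995.03654438])}
```

View pics/top0.png

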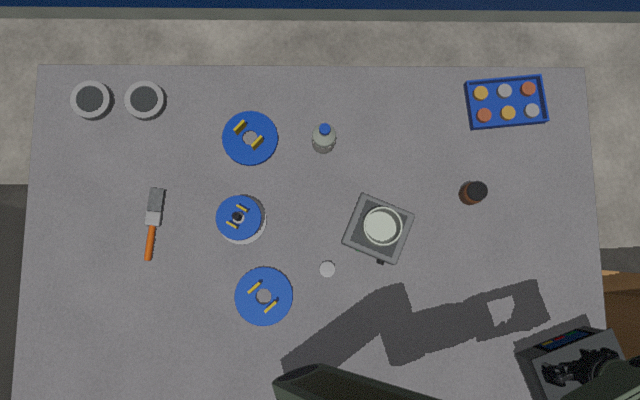

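View pics/side0.png

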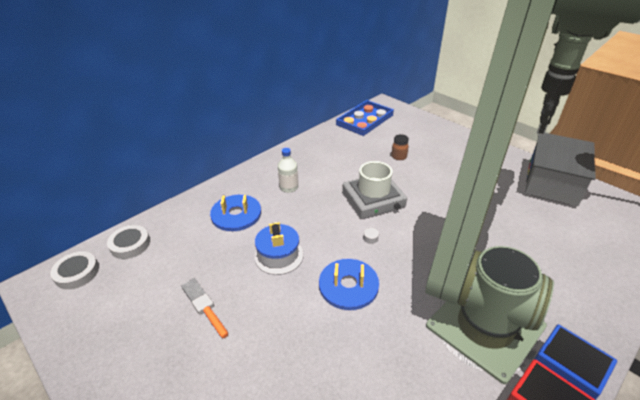

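The top view shows the nested pair at about (240,218) with the knob in the hole and yellow ears on either side. The pot is at about (382,227), and the two larger decoy covers are at (250,138) and (264,296). The side view shows the pair on the rest at (277,245) and the pot at (375,180).

```bash
cat > h.py <<'E'
import cv2,numpy as np
from scipy.optimize import least_squares
def cam(d):
    R=cv2.Rodrigues(d["rvec"])[0];return R,-R.T@d["tvec"]
def ray(d,px,z):
    R,C=cam(d);px=np.atleast_2d(px).astype(float)
    v=np.c_[(px[:,0]-d["cx"])/d["fx"],(px[:,1]-d["cy"])/d["fy"],np.ones(len(px))]@R
    return (C+v*((z-C[2])/v[:,2])[:,None])[:,:2]
def proj(d,P):
    K=np.array([[d["fx"],0,d["cx"]],[0,d["fy"],d["cy"]],[0,0,1.]])
    return cv2.projectPoints(np.atleast_2d(P).astype(float),d["rvec"],d["tvec"],K,None)[0][:,0]
def circ(p):
    f=lambda q:np.hypot(p[:,0]-q[0],p[:,1]-q[1])-q[2]
    return least_squares(f,[*p.mean(0),50],loss="soft_l1",f_scale=1.5).x
def hsv(d):return cv2.cvtColor(d["pixels"],cv2.COLOR_RGB2HSV)
def blobs(m,lo=8):
    n,l,s,c=cv2.connectedComponentsWithStats(m.astype(np.uint8));return [(c[i],s[i],l==i) for i in range(1,n) if s[i,4]>=lo]
E
python3 - <<'E'
from h import *;import pickle
for n,bx,pot in(("top",(205,280,180,255),(340,425,190,270)),("side",(245,315,215,280),(340,410,150,205))):
    d=pickle.load(open(n+"0.pkl","rb"));print(n,"cam",cam(d)[1])
    H=hsv(d);h,s,v=[H[...,i].astype(int) for i in range(3)]
    box=np.zeros(h.shape,bool);box[bx[2]:bx[3],bx[0]:bx[1]]=1
    b=(h>100)&(h<125)&(s>130)&box
    c=max(cv2.findContours(b.astype(np.uint8),cv2.RETR_EXTERNAL,cv2.CHAIN_APPROX_NONE)[0],key=cv2.contourArea)[:,0]
    print(" cover",circ(ray(d,c,70)))
    y=(h>15)&(h<35)&(s>110)&(v>70)&box
    for cc,st,_ in blobs(y):print(" ear",cc,st,ray(d,cc,104)[0],ray(d,cc,95)[0])
    k=(v<45)&(s<150)&box
    for cc,st,_ in blobs(k,5):print(" knob",cc,st,ray(d,cc,118)[0])
    I=cv2.resize(d["pixels"][bx[2]:bx[3],bx[0]:bx[1]],None,fx=4,fy=4,interpolation=cv2.INTER_CUBIC)
    J=cv2.resize(d["pixels"][pot[2]:pot[3],pot[0]:pot[1]],None,fx=4,fy=4,interpolation=cv2.INTER_CUBIC)
    W=np.zeros((max(len(I),len(J)),I.shape[1]+J.shape[1],3),np.uint8);W[:len(I),:I.shape[1]]=I;W[:len(J),I.shape[1]:]=J
    cv2.imwrite(f"pics/crop_{n}.png",W[:,:,::-1])
    box[:]=0;box[pot[2]:pot[3],pot[0]:pot[1]]=1
    for t in(150,165,180,195):
        p=(v>t)&(s<60)&box
        cs=cv2.findContours(p.astype(np.uint8),cv2.RETR_EXTERNAL,cv2.CHAIN_APPROX_NONE)[0]
        c=max(cs,key=cv2.contourArea)[:,0];print(" pot",t,len(c),circ(ray(d,c,120)))
E
```

```text
top cam [ 384.99689144   15.61186587 1321.27925498]
 cover [520.58116329 205.5665556   57.91801944]
 ear [241.23076923 207.5       ] [236 205  11   7  26] [541.8348516 192.9151518] [542.99443896 194.22605032]
 ear [231.30434783 224.13043478] [226 221  11   7  23] [498.97602526 217.3911911 ] [499.81873428 218.88305414]
 knob [239.21428571 217.28571429] [237 215   5   5  14] [515.03822116 195.48918817]
 pot 150 107 [ 493.32885106 -167.90152161   47.94188622]
 pot 165 252 [ 493.28632154 -167.88882889   46.57178773]
 pot 180 166 [ 491.35997118 -163.51631569   32.26372363]Traceback (most recent call last):
  File "<stdin>", line 21, in <module>
ValueError: max() iterable argument is empty
```

View pics/crop_top.png

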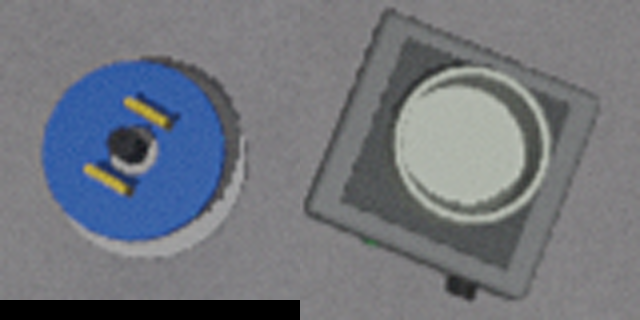

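Run:
```python
from h import *;import pickle
d=pickle.load(open("top0.pkl","rb"));H=hsv(d);v=H[...,2].astype(int)
box=np.zeros(v.shape,bool);box[205:232,225:252]=1
for t in(60,75):
    for cc,st,_ in blobs((v<t)&box,5):print("knob",t,cc,st,ray(d,cc,118)[0])
print("expected knob px",proj(d,[[520.5,205.4,118],[520.5,205.4,70]]))
d=pickle.load(open("side0.pkl","rb"));print("side cam",cam(d)[1])
H=hsv(d);h,s,v=[H[...,i].astype(int) for i in range(3)]
box=np.zeros(h.shape,bool);box[215:280,245:315]=1
y=(h>15)&(h<35)&(s>110)&(v>70)&box
for cc,st,_ in blobs(y):print(" ear",cc,st,ray(d,cc,90)[0])
print("exp side: cover z70, knobtop, pot",proj(d,[[520.5,205.4,70],[520.5,205.4,118],[493.3,-167.9,120]]))
a=np.linspace(0,2*np.pi,40)
W=d["pixels"][140:290,230:430].copy()
W=cv2.resize(W,None,fx=4,fy=4,interpolation=cv2.INTER_CUBIC)
for c,r,z in(((520.5,205.4),60,70),((493.3,-167.9),50,120),((520.5,205.4),10,118)):
    p=(proj(d,np.c_[c[0]+r*np.cos(a),c[1]+r*np.sin(a),0*a+z])-[229.5,139.5])*4
    for q in p:cv2.circle(W,tuple(int(i) for i in q),1,(255,0,0),-1)
cv2.imwrite("pics/ov.png",W[:,:,::-1])
```

```text
knob 60 [236.86538462 216.25      ] [233 213   9   8  52] [517.68333318 201.4725355 ]
knob 75 [236.87096774 216.        ] [232 212  10   9  62] [518.32047528 201.47141402]
expected knob px [[235.33294959 215.14659625]
 [238.17443237 217.18327423]]
side cam [-144.08686877  669.06236407  870.87854651]
 ear [271.         227.05555556] [270 224   4   9  18] [547.76063737 200.0404767 ]
 ear [277.28 239.67] [272 235  11  11 100] [498.64625631 218.62841966]
exp side: cover z70, knobtop, pot [[276.48749442 238.34414365]
 [275.00058498 225.37988441]
 [375.19691572 169.95595373]]
```

View pics/ov.png

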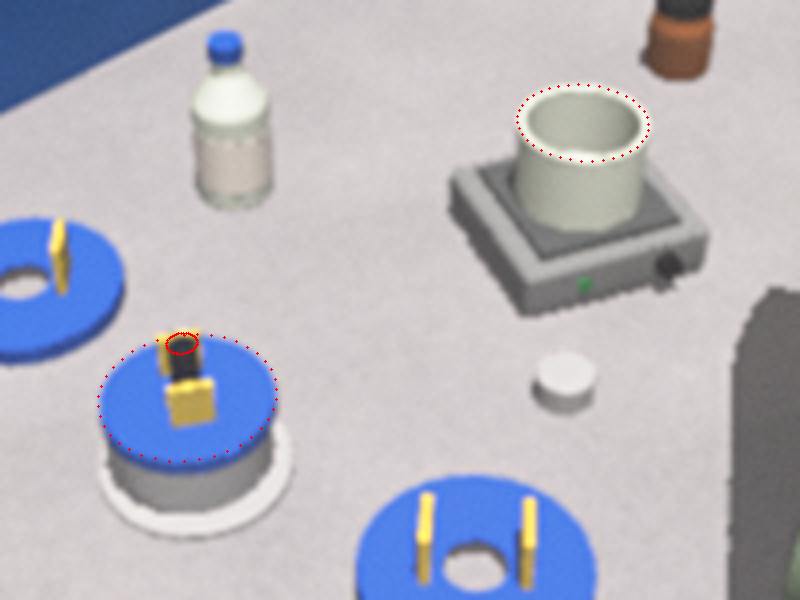

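The overlay on the side view agrees with the top-view measurements: the cover plate, knob top (182,343) and pot rim (583,123) all lie on the drawn circles to about 1 mm. The pair is at (520.5, 205.4), its ear line at -29.7°, and the pot is at (493.3, -167.9).

```bash
cat >> h.py <<'E'
def togo(s,target,ydeg):
    R=cv2.Rodrigues(np.array(s["eef_rot"]))[0]
    a=np.deg2rad(ydeg);y=np.array([np.cos(a),np.sin(a),0]);z=np.array([0,0,-1.]);Rt=np.c_[np.cross(y,z),y,z]
    print("t",s["time"],"pos",s["ee_pos"].round(1),"travel tool m",(R.T@(np.array(target)-s["ee_pos"])/1000).round(4),
     "dr deg",np.rad2deg(cv2.Rodrigues(R.T@Rt)[0].ravel()).round(2),"F",s["contact_force"].round(1),"w",round(s["gripper_width"],1),"ff",s["finger_force"],"q",s["joint_positions"].round(2))
E
python3 - <<'E'
from h import *;from cell import robot
togo(robot.sense(),[520.5,205.4,235],60.3)
E
```

```text
t 0.1 pos [ 183.3 -544.5  215.9] travel tool m [ 0.5588 -0.6032 -0.0181] dr deg [-5.0000e-02 -1.1000e-01 -1.3169e+02] F [-0.4 -0.7 -0.2] w 85.4 ff 0.0 q [-1.27  0.32  1.57 -0.    1.26 -0.02]
```

Request:
{"name": "step_arm", "arguments": {"travel": [[0.023, -0.025, -0.002], [0.023, -0.025, -0.002], [0.023, -0.025, -0.002], [0.023, -0.025, -0.002], [0.023, -0.025, -0.002], [0.023, -0.025, -0.002], [0.023, -0.025, -0.002], [0.023, -0.025, -0.002]], "dr": [[0, 0, 0], [0, 0, 0], [0, 0, 0], [0, 0, 0], [0, 0, 0], [0, 0, 0], [0, 0, 0], [0, 0, 0]], "grip": [-1, -1, -1, -1, -1, -1, -1, -1]}}

```text
time: 0.9
ee_pos: [294.2, -295.2, 232.4]
eef_rot: [-3.1, -0.507, 0.0]
contact_force: [0.1, -1.2, 0.2]
gripper_width: 85.3
finger_force: 0.0
```

Request:
{"name": "step_arm", "arguments": {"travel": [[0.023, -0.025, 0], [0.023, -0.025, 0], [0.023, -0.025, 0], [0.023, -0.025, 0], [0.023, -0.025, 0], [0.023, -0.025, 0], [0.023, -0.025, 0], [0.023, -0.025, 0]], "dr": [[0, 0, 0], [0, 0, 0], [0, 0, 0], [0, 0, 0], [0, 0, 0], [0, 0, 0], [0, 0, 0], [0, 0, 0]], "grip": [-1, -1, -1, -1, -1, -1, -1, -1]}}

```text
time: 1.7
ee_pos: [404.7, -47.0, 232.4]
eef_rot: [3.1, 0.508, -0.001]
contact_force: [-0.3, -0.1, 0.1]
gripper_width: 85.3
finger_force: 0.0
```

Request:
{"name": "step_arm", "arguments": {"travel": [[0.023, -0.025, 0], [0.023, -0.025, 0], [0.023, -0.025, 0], [0.023, -0.025, 0], [0.023, -0.025, 0], [0.023, -0.025, 0], [0.023, -0.025, 0], [0.023, -0.025, 0]], "dr": [[0, 0, 0], [0, 0, 0], [0, 0, 0], [0, 0, 0], [0, 0, 0], [0, 0, 0], [0, 0, 0], [0, 0, 0]], "grip": [-1, -1, -1, -1, -1, -1, -1, -1]}}

```text
time: 2.5
ee_pos: [515.3, 201.1, 232.1]
eef_rot: [3.1, 0.508, -0.001]
contact_force: [0.8, -0.2, 0.5]
gripper_width: 85.6
finger_force: 0.0
```

Request:
{"name": "step_arm", "arguments": {"travel": [[0, 0, 0], [0, 0, 0], [0, 0, 0], [0, 0, 0], [0, 0, 0], [0, 0, 0], [0, 0, 0], [0, 0, 0]], "dr": [[0, 0, -8.2], [0, 0, -8.2], [0, 0, -8.2], [0, 0, -8.2], [0, 0, -8.2], [0, 0, -8.2], [0, 0, -8.2], [0, 0, -8.2]], "grip": [-1, -1, -1, -1, -1, -1, -1, -1]}}

```text
time: 3.3
ee_pos: [514.9, 199.7, 232.1]
eef_rot: [-2.324, -2.113, 0.002]
contact_force: [0.0, 0.1, 0.0]
gripper_width: 85.0
finger_force: 0.0
```

Request:
{"name": "step_arm", "arguments": {"travel": [[0, 0, 0], [0, 0, 0], [0, 0, 0], [0, 0, 0], [0, 0, 0], [0, 0, 0], [0, 0, 0], [0, 0, 0]], "dr": [[0, 0, -8.2], [0, 0, -8.2], [0, 0, -8.2], [0, 0, -8.2], [0, 0, -8.2], [0, 0, -8.2], [0, 0, -8.2], [0, 0, -8.2]], "grip": [-1, -1, -1, -1, -1, -1, -1, -1]}}

```text
time: 4.1
ee_pos: [514.9, 199.7, 232.1]
eef_rot: [-0.809, -3.035, 0.001]
contact_force: [0.6, 0.4, -0.5]
gripper_width: 85.1
finger_force: 0.0
```

Run:
```python
from h import *;from cell import robot
togo(robot.sense(),[520.5,205.4,102],60.3)
```

```text
t 4.1 pos [514.9 199.7 232.1] travel tool m [-0.0021  0.0079  0.1301] dr deg [-0.05 -0.04 -0.15] F [ 0.6  0.4 -0.5] w 85.1 ff 0.0 q [ 0.35  0.27  1.59 -0.    1.28 -0.7 ]
```

Request:
{"name": "step_arm", "arguments": {"travel": [[-0.002, 0.008, 0.02], [0, 0, 0.025], [0, 0, 0.025], [0, 0, 0.02], [0, 0, 0.015], [0, 0, 0.01], [0, 0, 0.01], [0, 0, 0.005]], "dr": [[0, 0, 0], [0, 0, 0], [0, 0, 0], [0, 0, 0], [0, 0, 0], [0, 0, 0], [0, 0, 0], [0, 0, 0]], "grip": [-1, -1, -1, -1, -1, -1, -1, -1]}}

```text
time: 4.9
ee_pos: [520.7, 205.6, 101.8]
eef_rot: [-0.818, -3.033, 0.001]
contact_force: [0.3, 0.4, -0.7]
gripper_width: 85.5
finger_force: 0.0
```

Request:
{"name": "step_arm", "arguments": {"travel": [[0, 0, 0], [0, 0, 0], [0, 0, 0], [0, 0, 0], [0, 0, 0], [0, 0, 0], [0, 0, 0], [0, 0, 0]], "dr": [[0, 0, 0], [0, 0, 0], [0, 0, 0], [0, 0, 0], [0, 0, 0], [0, 0, 0], [0, 0, 0], [0, 0, 0]], "grip": [-1, -0.5, 0, 0.5, 1, 1, 1, 1], "grip_force": 50}}

```text
time: 5.7
ee_pos: [521.4, 205.8, 103.4]
eef_rot: [0.818, 3.032, 0.001]
contact_force: [-0.4, -0.8, 5.9]
gripper_width: 0.3
finger_force: 2.9
```

Run:
```python
from h import *;from cell import robot
togo(robot.sense(),[520.5,205.4,200],60.3)
```

```text
t 5.7 pos [521.4 205.8 103.4] travel tool m [ 0.0004 -0.0007 -0.0966] dr deg [ 0.05  0.06 -0.48] F [-0.4 -0.8  5.9] w 0.3 ff 2.884795255959034 q [ 0.36  0.39  1.76 -0.    0.99 -0.69]
```

Run:
```python
from h import *;from cell import robot
a=[]
for n,b in(("top",(190,300,170,270)),("side",(220,330,170,290))):
    d=robot.snapshot(n);a.append(cv2.resize(d["pixels"][b[2]:b[3],b[0]:b[1]],(400,int(400*(b[3]-b[2])/(b[1]-b[0])))))
m=max(map(len,a));W=np.hstack([np.pad(x,((0,m-len(x)),(0,0),(0,0))) for x in a]);cv2.imwrite("pics/g1.png",W[:,:,::-1])
s=robot.sense();print(s["gripper_width"],s["finger_force"],s["contact_force"],s["ee_pos"])
```

```text
0.015264426371065938 2.864607721567154 [ 0.02931714 -0.57543653  5.56131935] [521.38047594 205.79270467 103.37811618]
```

View pics/g1.png

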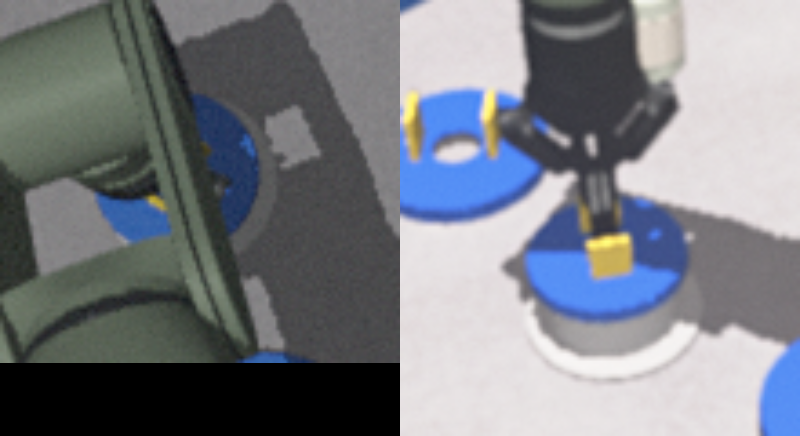

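Run:
```python
from h import *;from cell import robot
import pickle
d=pickle.load(open("side0.pkl","rb"))
print("start TCP,tip",proj(d,[[183.4,-544.5,215.8],[183.4,-544.5,196.8],[183.4,-544.5,240]]))
d=robot.snapshot("side")
P=[[521.4,205.8,z] for z in(84,103,118,137,157)]
p=proj(d,P);print(p, (p-[220,170])*400/110)
I=cv2.resize(d["pixels"][185:265,240:320],(640,640),interpolation=cv2.INTER_CUBIC)
I=np.clip(I.astype(float)*1.8,0,255).astype(np.uint8)
for q in p:cv2.circle(I,tuple(int(i) for i in (q-[239.5,184.5])*8-[40,0]),2,(255,0,0),-1)
D=pickle.load(open("side0.pkl","rb"))["pixels"][85:145,530:590];D=np.clip(cv2.resize(D,(160,160))*1.5,0,255).astype(np.uint8)
W=np.zeros((600,800,3),np.uint8);W[:,:640]=I[:600];W[:160,640:]=D
cv2.imwrite("pics/g2.png",W[:,:,::-1])
```

```text
start TCP,tip [[538.79913082 134.36665933]
 [536.77694168 139.83450272]
 [541.43260627 127.24594494]]
[[275.73218218 234.54342878]
 [275.14056461 229.41581142]
 [274.66421705 225.28725236]
 [274.0487192  219.95266187]
 [273.38571475 214.20632617]] [[202.66248065 234.70337737]
 [200.51114405 216.05749607]
 [198.77897108 201.04455402]
 [196.54079711 181.64604317]
 [194.12987183 160.75027698]]
```

View pics/g2.png

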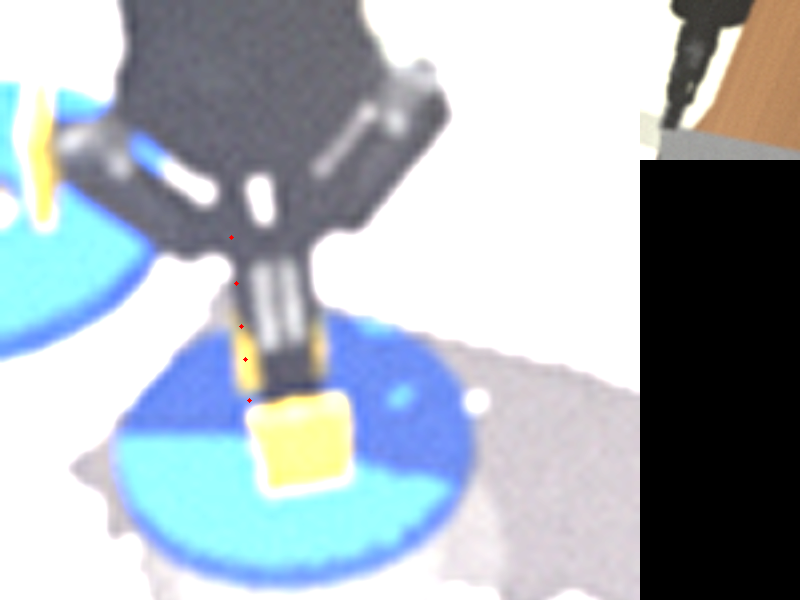

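Fingers are shut at width 0 with a 5.6 N upward push. In the picture the pads seem to end around (280,345), with a dark 20 mm wide stub below them, so they look to be standing on the knob rather than around it. I'll raise straight up and measure the tips against the knob.

Request:
{"name": "step_arm", "arguments": {"travel": [[0, 0, -0.005], [0, 0, -0.01], [0, 0, -0.015], [0, 0, -0.01], [0, 0, 0], [0, 0, 0]], "dr": [[0, 0, 0], [0, 0, 0], [0, 0, 0], [0, 0, 0], [0, 0, 0], [0, 0, 0]], "grip": [1, 1, 1, 1, 1, 1]}}

```text
time: 6.45
ee_pos: [520.8, 205.7, 142.6]
eef_rot: [0.818, 3.033, 0.0]
contact_force: [-0.2, -0.4, 0.2]
gripper_width: -0.2
finger_force: 0.0
```

Run:
```python
from h import *;from cell import robot
d=robot.snapshot("side");s=robot.sense();togo(s,[520.5,205.4,102],60.3)
x,y,z=s["ee_pos"]
P=[[x,y,q] for q in(z-19,z)]+[[520.5,205.4,118]]
p=proj(d,P);print(p)
I=cv2.resize(d["pixels"][175:255,230:330],(800,640),interpolation=cv2.INTER_CUBIC)[:600]
I=np.clip(I.astype(float)*1.8,0,255).astype(np.uint8)
for q in p:cv2.circle(I,tuple(int(i) for i in (q-[229.5,174.5])*8-[60,0]),2,(255,0,0),-1)
cv2.imwrite("pics/g3.png",I[:,:,::-1])
```

```text
t 6.5 pos [520.5 205.6 142.2] travel tool m [-0.0001 -0.0002  0.0402] dr deg [-0.04 -0.03 -0.49] F [-0.4  0.4  0. ] w 0.0 ff 0.0 q [ 0.36  0.35  1.71 -0.    1.08 -0.69]
[[274.7663865  223.96368982]
 [274.14993914 218.59597918]
 [275.00058498 225.37988441]]
```

View pics/g3.png

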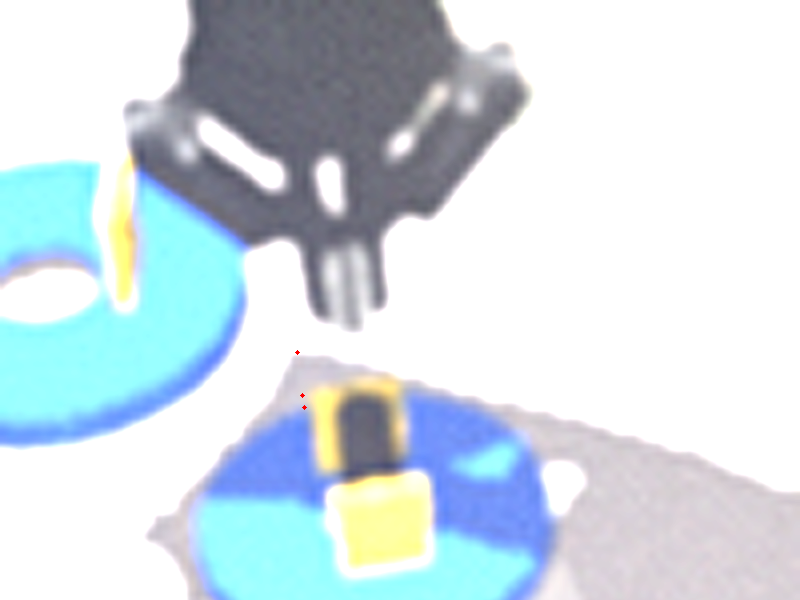

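The pads' lower end is at (347,328), about 67 px (roughly 30 mm) above where the reported pose puts it. The stop on the knob top (tip at 118 with reported TCP 103.4) gives the same answer, so the true TCP is about 33 mm above the reading and x, y agree. I'll open, go down to a reading near 68, and close.

Request:
{"name": "step_arm", "arguments": {"travel": [[0, 0, 0], [0, 0, 0], [0, 0, 0], [0, 0, 0], [0, 0, 0.01], [0, 0, 0.015], [0, 0, 0.015], [0, 0, 0.01]], "dr": [[0, 0, 0], [0, 0, 0], [0, 0, 0], [0, 0, 0], [0, 0, 0], [0, 0, 0], [0, 0, 0], [0, 0, 0]], "grip": [-1, -1, -1, -1, -1, -1, -1, -1], "grip_force": 50}}

```text
time: 7.3
ee_pos: [520.1, 205.4, 90.9]
eef_rot: [-0.818, -3.032, 0.002]
contact_force: [0.3, -0.3, 0.1]
gripper_width: 85.4
finger_force: 0.0
```

Request:
{"name": "step_arm", "arguments": {"travel": [[0, 0, 0.008], [0, 0, 0.008], [0, 0, 0.005], [0, 0, 0.003], [0, 0, 0], [0, 0, 0]], "dr": [[0, 0, 0], [0, 0, 0], [0, 0, 0], [0, 0, 0], [0, 0, 0], [0, 0, 0]], "grip": [-1, -1, -1, -1, -1, -1]}}

```text
time: 7.9
ee_pos: [521.2, 205.8, 68.9]
eef_rot: [0.818, 3.033, 0.001]
contact_force: [0.4, -0.9, -0.4]
gripper_width: 85.4
finger_force: 0.0
```

Request:
{"name": "step_arm", "arguments": {"travel": [[0, 0, 0], [0, 0, 0], [0, 0, 0], [0, 0, 0], [0, 0, 0], [0, 0, 0], [0, 0, 0]], "dr": [[0, 0, 0], [0, 0, 0], [0, 0, 0], [0, 0, 0], [0, 0, 0], [0, 0, 0], [0, 0, 0]], "grip": [-0.5, 0, 0.3, 1, 1, 1, 1]}}

```text
time: 8.6
ee_pos: [520.8, 205.5, 68.8]
eef_rot: [-0.818, -3.033, 0.001]
contact_force: [-0.7, -1.2, 2.9]
gripper_width: 18.5
finger_force: 48.9
```

Gripped: width 18.5, 49 N on the knob. Lifting.

Request:
{"name": "step_arm", "arguments": {"travel": [[0, 0, -0.003], [0, 0, -0.005], [0, 0, -0.01], [0, 0, -0.02], [0, 0, -0.025], [0, 0, -0.025], [0, 0, -0.025], [0, 0, -0.017]], "dr": [[0, 0, 0], [0, 0, 0], [0, 0, 0], [0, 0, 0], [0, 0, 0], [0, 0, 0], [0, 0, 0], [0, 0, 0]], "grip": [1, 1, 1, 1, 1, 1, 1, 1]}}

```text
time: 9.4
ee_pos: [521.4, 206.1, 201.0]
eef_rot: [0.818, 3.031, 0.003]
contact_force: [0.7, 0.7, -4.8]
gripper_width: 18.4
finger_force: 49.0
```

Run:
```python
from h import *;from cell import robot
d=robot.snapshot("side");s=robot.sense();togo(s,[493.3,-167.9,s["ee_pos"][2]],60.3)
H=hsv(d);h,sa,v=[H[...,i].astype(int) for i in range(3)]
box=np.zeros(h.shape,bool);box[160:245,240:320]=1
b=(h>100)&(h<125)&(sa>130)&box
# cover now at plate-top z = 70+130
for cc,st,m in blobs(b,80):
    c=max(cv2.findContours(m.astype(np.uint8),cv2.RETR_EXTERNAL,cv2.CHAIN_APPROX_NONE)[0],key=cv2.contourArea)[:,0];print(cc,st,circ(ray(d,c,200)))
print(proj(d,[[520.5,205.4,200]]))
```

```text
t 9.45 pos [522.7 206.5 203.6] travel tool m [-0.1629 -0.3384 -0.0012] dr deg [ 0.34  0.28 -0.49] F [ 1.5  0.7 -1.8] w 18.7 ff 49.25363302230835 q [ 0.36  0.3   1.62  0.    1.21 -0.69]
[266.04718693 208.85299456] [ 240  188   55   42 1102] [517.0224841  219.305332    59.54790096]
[[272.2576859  201.46473953]]
```

Request:
{"name": "step_arm", "arguments": {"travel": [[-0.006, -0.012, 0], [-0.012, -0.026, 0], [-0.013, -0.027, 0], [-0.013, -0.027, 0], [-0.013, -0.027, 0], [-0.013, -0.027, 0], [-0.013, -0.027, 0], [-0.013, -0.027, 0]], "dr": [[0, 0, 0], [0, 0, 0], [0, 0, 0], [0, 0, 0], [0, 0, 0], [0, 0, 0], [0, 0, 0], [0, 0, 0]], "grip": [1, 1, 1, 1, 1, 1, 1, 1]}}

```text
time: 10.25
ee_pos: [501.6, -17.3, 197.2]
eef_rot: [-0.818, -3.03, 0.002]
contact_force: [0.8, -0.1, -4.0]
gripper_width: 18.5
finger_force: 49.3
```

Request:
{"name": "step_arm", "arguments": {"travel": [[-0.013, -0.027, 0], [-0.013, -0.027, 0], [-0.013, -0.027, 0], [-0.013, -0.027, 0], [-0.01, -0.02, 0], [-0.005, -0.01, 0], [0, 0, 0], [0, 0, 0]], "dr": [[0, 0, 0], [0, 0, 0], [0, 0, 0], [0, 0, 0], [0, 0, 0], [0, 0, 0], [0, 0, 0], [0, 0, 0]], "grip": [1, 1, 1, 1, 1, 1, 1, 1]}}

```text
time: 11.05
ee_pos: [491.3, -167.7, 198.0]
eef_rot: [-0.818, -3.032, -0.001]
contact_force: [-0.0, 0.1, -4.1]
gripper_width: 18.9
finger_force: 49.3
```

Run:
```python
from h import *;from cell import robot
d=robot.snapshot("side");s=robot.sense();togo(s,[493.3,-167.9,130],60.3)
x,y,z=s["ee_pos"];zp=70+z-68.8
H=hsv(d);h,sa,v=[H[...,i].astype(int) for i in range(3)]
box=np.zeros(h.shape,bool);box[90:190,310:440]=1
b=(h>100)&(h<125)&(sa>130)&box
for cc,st,m in blobs(b,80):
    c=max(cv2.findContours(m.astype(np.uint8),cv2.RETR_EXTERNAL,cv2.CHAIN_APPROX_NONE)[0],key=cv2.contourArea)[:,0];print(cc,st,"cover",circ(ray(d,c,zp)),zp)
q=proj(d,[[x,y,zp]])[0];print(q)
I=cv2.resize(d["pixels"][110:210,310:430],(720,600),interpolation=cv2.INTER_CUBIC)
a=np.linspace(0,2*np.pi,60)
for u in proj(d,np.c_[x+60*np.cos(a),y+60*np.sin(a),0*a+zp]):cv2.circle(I,tuple(int(i) for i in (u-[309.5,109.5])*6),1,(255,0,0),-1)
cv2.imwrite("pics/g4.png",I[:,:,::-1])
```

```text
t 11.1 pos [ 491.5 -167.4  198.2] travel tool m [-0.0019  0.0005  0.0682] dr deg [ 0.02 -0.07 -0.46] F [ 0.8  0.  -4.1] w 18.7 ff 49.34557557106018 q [-0.35  0.25  1.72  0.    1.18 -1.4 ]
[336.71748087 105.74337846] [ 310   90   59   45 1699] cover [ 778.51319063 -277.43293127  118.09542667] 199.41114329805936
[410.26174497  94.52684564] [396  90  34  13 298] cover [ 632.81846394 -518.36620858   50.57012313] 199.41114329805936
[376.42061856 153.2371134 ] [358 141  39  22 485] cover [ 483.17820011 -154.52019797   55.11806757] 199.41114329805936
[377.46690091 148.28250017]
```

View pics/g4.png

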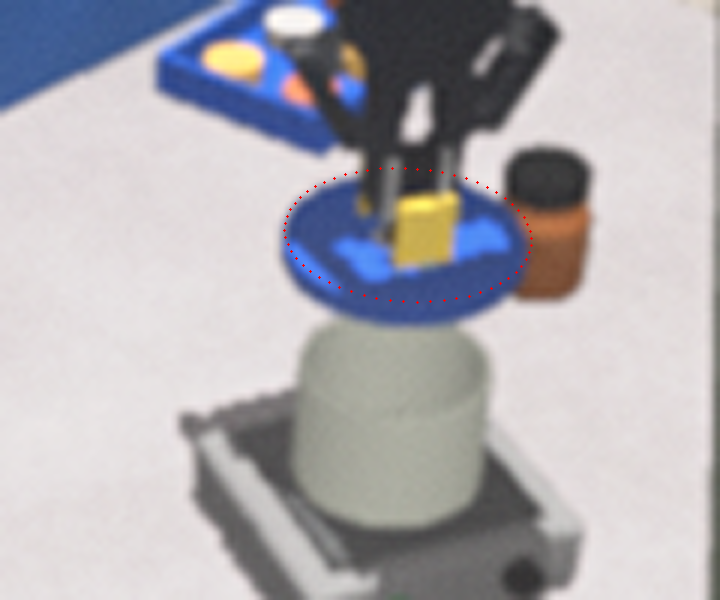

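The picture shows the pair level under the gripper, plate edge spanning x 283–527 against the predicted circle 285–532. It appears about 6 px (1 original px) lower than predicted, so I'll check with the top view, which separates x, y from height.

```bash
cat >> h.py <<'E'
def fixcirc(p,c0,r):
    e=np.abs(np.hypot(*(p-c0).T)-r)<9;p=p[e]
    f=lambda q:np.hypot(*(p-q).T)-r
    x=least_squares(f,c0,loss="cauchy",f_scale=.8).x
    e=np.abs(f(x))<2;ang=np.rad2deg(np.arctan2(*(p[e]-x).T[::-1]));return x.round(1),e.sum(),np.histogram(ang,8,(-180,180))[0]
E
python3 - <<'E'
from h import *;from cell import robot
import pickle
s=robot.sense();x,y,z=s["ee_pos"];zp=70+z-68.8
d=robot.snapshot("top");q=proj(d,[[x,y,zp]])[0];print(q)
d0=pickle.load(open("top0.pkl","rb"))
def fit(d,z,c0,loc,hi):
    H=hsv(d);h,sa,v=[H[...,i].astype(int) for i in range(3)]
    b=(h>100)&(h<125)&(sa>130);box=np.zeros(h.shape,bool);i,j=int(loc[0]),int(loc[1]);box[j-38:j+38,i-38:i+38]=1
    cs=[c[:,0] for c in cv2.findContours((b&box).astype(np.uint8),cv2.RETR_EXTERNAL,cv2.CHAIN_APPROX_NONE)[0] if len(c)>15]
    return fixcirc(ray(d,np.vstack(cs),z),np.array(c0),58.0)
print("start",fit(d0,70,[520.5,205.4],(240,218),0))
for zz in(zp,zp-4):print("now",zz,fit(d,zz,[x,y],q,0), "ee",x,y)
cv2.imwrite("pics/t5.png",cv2.resize(d["pixels"][180:270,330:430],(600,540),interpolation=cv2.INTER_CUBIC)[:,:,::-1])
E
```

```text
[387.3565123 223.3122703]
start (array([520.6, 205.6]), np.int64(126), array([16, 16, 16, 15, 16, 16, 15, 16]))
now 199.41114329805936 (array([ 492.8, -163.8]), np.int64(55), array([16,  5,  0,  0,  0, 14, 18,  2])) ee 491.4752604826068 -167.43173882940846
now 195.41114329805936 (array([ 492.9, -164.3]), np.int64(56), array([16,  5,  0,  0,  0, 15, 19,  1])) ee 491.4752604826068 -167.43173882940846
```

View pics/t5.png

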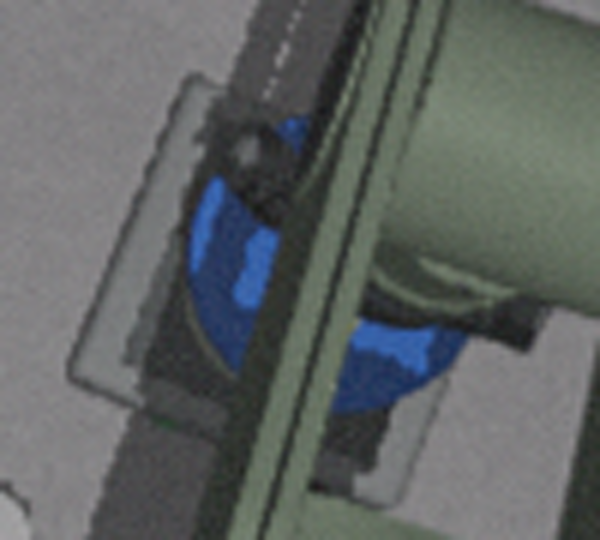

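Request:
{"name": "step_arm", "arguments": {"travel": [[-0.002, -0.001, 0.005], [0, 0, 0.01], [0, 0, 0.01], [0, 0, 0.01], [0, 0, 0.01], [0, 0, 0.005], [0, 0, 0.003], [0, 0, 0]], "dr": [[0, 0, 0], [0, 0, 0], [0, 0, 0], [0, 0, 0], [0, 0, 0], [0, 0, 0], [0, 0, 0], [0, 0, 0]], "grip": [1, 1, 1, 1, 1, 1, 1, 1]}}

```text
time: 11.95
ee_pos: [493.0, -170.2, 145.2]
eef_rot: [-0.818, -3.033, -0.0]
contact_force: [0.4, -0.4, -4.1]
gripper_width: 19.1
finger_force: 49.4
```

Request:
{"name": "step_arm", "arguments": {"travel": [[0, 0, 0.002], [0, 0, 0.002], [0, 0, 0.002], [0, 0, 0.002]], "dr": [[0, 0, 0], [0, 0, 0], [0, 0, 0], [0, 0, 0]], "grip": [1, 1, 1, 1]}}

```text
time: 12.35
ee_pos: [493.1, -170.3, 137.6]
eef_rot: [0.818, 3.033, -0.0]
contact_force: [0.5, 0.0, -5.0]
gripper_width: 18.6
finger_force: 49.4
```

Request:
{"name": "step_arm", "arguments": {"travel": [[0, 0.001, 0], [0, 0, 0.002], [0, 0, 0.002], [0, 0, 0.001]], "dr": [[0, 0, 0], [0, 0, 0], [0, 0, 0], [0, 0, 0]], "grip": [1, 1, 1, 1]}}

```text
time: 12.75
ee_pos: [493.5, -169.4, 132.4]
eef_rot: [-0.818, -3.033, 0.0]
contact_force: [0.4, -0.4, -4.4]
gripper_width: 18.6
finger_force: 49.4
```

Request:
{"name": "step_arm", "arguments": {"travel": [[0, 0, 0.001], [0, 0, 0.001], [0, 0, 0]], "dr": [[0, 0, 0], [0, 0, 0], [0, 0, 0]], "grip": [1, 1, 1]}}

```text
time: 13.05
ee_pos: [493.5, -169.4, 130.5]
eef_rot: [-0.818, -3.033, 0.0]
contact_force: [0.1, -0.0, -3.5]
gripper_width: 18.7
finger_force: 49.4
```

Request:
{"name": "step_arm", "arguments": {"travel": [[0, 0, 0.001], [0, 0, 0.001], [0, 0, 0]], "dr": [[0, 0, 0], [0, 0, 0], [0, 0, 0]], "grip": [1, 1, 1]}}

```text
time: 13.35
ee_pos: [493.7, -169.4, 128.9]
eef_rot: [0.818, 3.033, -0.0]
contact_force: [-0.8, 0.5, -1.6]
gripper_width: 18.5
finger_force: 49.8
```

Request:
{"name": "step_arm", "arguments": {"travel": [[0, 0, 0.001], [0, 0, 0.001], [0, 0, 0]], "dr": [[0, 0, 0], [0, 0, 0], [0, 0, 0]], "grip": [1, 1, 1]}}

```text
time: 13.65
ee_pos: [493.7, -169.4, 128.8]
eef_rot: [0.818, 3.032, -0.0]
contact_force: [-4.5, 1.6, 10.5]
gripper_width: 18.5
finger_force: 51.1
```

Contact at a reading of 128.8, which is exactly 60 mm above the rest seat, so the lid is seated. I'll relieve the push and let go.

Request:
{"name": "step_arm", "arguments": {"travel": [[0, 0, -0.001], [0, 0, -0.001], [0, 0, 0], [0, 0, 0], [0, 0, 0], [0, 0, 0], [0, 0, 0], [0, 0, 0]], "dr": [[0, 0, 0], [0, 0, 0], [0, 0, 0], [0, 0, 0], [0, 0, 0], [0, 0, 0], [0, 0, 0], [0, 0, 0]], "grip": [1, 1, 0.3, 0, -0.4, -1, -1, -1]}}

```text
time: 14.45
ee_pos: [493.6, -169.4, 128.6]
eef_rot: [0.818, 3.033, -0.0]
contact_force: [0.5, 0.5, 0.0]
gripper_width: 85.6
finger_force: 0.0
```

Request:
{"name": "step_arm", "arguments": {"travel": [[0, 0, -0.005], [0, 0, -0.015], [0, 0, -0.02], [0, 0, -0.02], [0, 0, -0.015], [0, 0, -0.005], [0, 0, 0], [0, 0, 0]], "dr": [[0, 0, 0], [0, 0, 0], [0, 0, 0], [0, 0, 0], [0, 0, 0], [0, 0, 0], [0, 0, 0], [0, 0, 0]], "grip": [-1, -1, -1, -1, -1, -1, -1, -1]}}

```text
time: 15.25
ee_pos: [493.1, -169.2, 207.9]
eef_rot: [-0.818, -3.032, -0.0]
contact_force: [-0.3, -0.5, -0.4]
gripper_width: 85.4
finger_force: 0.0
```

Run:
```python
from h import *;from cell import robot
s=robot.sense();togo(s,[493.5,-168.5,122],-29.7)
for n in("side","top"):
    d=robot.snapshot(n);H=hsv(d);h,sa,v=[H[...,i].astype(int) for i in range(3)]
    q=proj(d,[[493.5,-168,130]])[0];i,j=int(q[0]),int(q[1]);box=np.zeros(h.shape,bool);box[j-32:j+32,i-32:i+32]=1
    b=(h>100)&(h<125)&(sa>130)&box
    cs=[c[:,0] for c in cv2.findContours(b.astype(np.uint8),cv2.RETR_EXTERNAL,cv2.CHAIN_APPROX_NONE)[0] if len(c)>15]
    print(n,fixcirc(ray(d,np.vstack(cs),130),np.array([493.5,-168]),58.5))
    y=(h>15)&(h<35)&(sa>110)&(v>60)&box
    for cc,st,_ in blobs(y,4):print(" ear",cc,st,ray(d,cc,164 if n=="top" else 150)[0])
    # side: skirt bottom row at centre column
    if n=="side":
        r=np.where(b[:,i])[0];print("blue rows",r.min(),r.max(),"pred front plate edge/skirt bottom",proj(d,[[493.5-36,-168+48,130],[493.5-36,-168+48,116]]))
```

```text
t 15.25 pos [ 493.1 -169.2  207.9] travel tool m [-0.0001  0.0009  0.0859] dr deg [-7.000e-02 -4.000e-02  8.951e+01] F [-0.3 -0.5 -0.4] w 85.4 ff 0.0 q [-0.35  0.24  1.7  -0.    1.2  -1.4 ]
side (array([ 487.4, -161.9]), np.int64(23), array([0, 0, 0, 3, 5, 6, 2, 7]))
 ear [370.55882353 158.76470588] [369 155   5   9  34] [ 515.49532355 -169.15693629]
 ear [377.79012346 166.9382716 ] [374 162   9  11  81] [ 472.27644385 -151.60398448]
blue rows 175 181 pred front plate edge/skirt bottom [[374.23261842 178.99074138]
 [373.90788952 182.77357997]]
top (array([ 495.8, -166.1]), np.int64(57), array([13,  7,  0,  0,  0, 16, 16,  5]))
```

Released, and the blue skirt's bottom row (181) matches the seated prediction (about 182). Next: turn 90° and go down over the ears.

Request:
{"name": "step_arm", "arguments": {"travel": [[0, 0, 0], [0, 0, 0], [0, 0, 0], [0, 0, 0], [0, 0, 0], [0, 0, 0], [0, 0, 0], [0, 0, 0]], "dr": [[0, 0, 8], [0, 0, 8], [0, 0, 8], [0, 0, 8], [0, 0, 8], [0, 0, 8], [0, 0, 8], [0, 0, 8]], "grip": [-1, -1, -1, -1, -1, -1, -1, -1]}}

```text
time: 16.15
ee_pos: [493.2, -169.2, 207.7]
eef_rot: [-2.306, -2.131, 0.001]
contact_force: [0.3, 0.2, -0.2]
gripper_width: 85.2
finger_force: 0.0
```

Request:
{"name": "step_arm", "arguments": {"travel": [[0, 0, 0], [0, 0, 0], [0, 0, 0], [0, 0, 0], [0, 0, 0], [0, 0, 0]], "dr": [[0, 0, 8], [0, 0, 8], [0, 0, 8], [0, 0, 1.5], [0, 0, 0], [0, 0, 0]], "grip": [-1, -1, -1, -1, -1, -1]}}

```text
time: 16.75
ee_pos: [493.5, -169.3, 208.3]
eef_rot: [-2.715, -1.58, 0.001]
contact_force: [-0.3, 0.1, -0.1]
gripper_width: 85.4
finger_force: 0.0
```

Run:
```python
from h import *;from cell import robot
s=robot.sense();togo(s,[494,-169.2,121],-29.7)
d=robot.snapshot("side");H=hsv(d);h,sa,v=[H[...,i].astype(int) for i in range(3)]
box=np.zeros(h.shape,bool);box[140:200,340:410]=1
for cc,st,m in blobs((h>15)&(h<35)&(sa>110)&(v>60)&box,4):
    print("ear",cc,st);r=cv2.minAreaRect(np.argwhere(m)[:,::-1].astype(np.float32));print(r)
c=np.array([494.5,-167.5])
a=np.deg2rad(150.3);e=np.array([np.cos(a),np.sin(a)]);t=np.array([e[1],-e[0]])
for sg in(1,-1):
    P=[[*(c+sg*28*e+u*t),z] for u in(-15,15) for z in(130,164)];print("pred ear",sg,proj(d,P).round(1).tolist())
```

```text
t 16.75 pos [ 493.5 -169.3  208.3] travel tool m [0.0004 0.0005 0.0873] dr deg [-0.03  0.01  0.12] F [-0.3  0.1 -0.1] w 85.4 ff 0.0 q [-0.35  0.24  1.7  -0.    1.2   0.16]
ear [370.55882353 158.76470588] [369 155   5   9  34]
((371.0, 159.0), (8.0, 4.0), 90.0)
ear [377.72839506 167.14814815] [374 162   9  11  81]
((378.0, 167.0), (10.0, 8.0), 90.0)
pred ear 1 [[383.0, 171.6], [383.9, 162.3], [373.5, 173.2], [374.3, 163.8]]
pred ear -1 [[376.5, 161.4], [377.3, 152.2], [367.3, 162.9], [368.0, 153.6]]
```

Ears are where predicted. Descending and gripping them.

Request:
{"name": "step_arm", "arguments": {"travel": [[0, 0, 0.01], [0, 0, 0.018], [0, 0, 0.02], [0, 0, 0.015], [0, 0, 0.01], [0, 0, 0.008], [0, 0, 0.006], [0, 0, 0]], "dr": [[0, 0, 0], [0, 0, 0], [0, 0, 0], [0, 0, 0], [0, 0, 0], [0, 0, 0], [0, 0, 0], [0, 0, 0]], "grip": [-1, -1, -1, -1, -1, -1, -1, -1]}}

```text
time: 17.6
ee_pos: [493.3, -169.3, 121.0]
eef_rot: [-2.716, -1.578, 0.001]
contact_force: [0.4, 0.3, -0.4]
gripper_width: 85.4
finger_force: 0.0
```

Request:
{"name": "step_arm", "arguments": {"travel": [[0, 0, 0], [0, 0, 0], [0, 0, 0], [0, 0, 0], [0, 0, 0], [0, 0, 0], [0, 0, 0], [0, 0, 0]], "dr": [[0, 0, 0], [0, 0, 0], [0, 0, 0], [0, 0, 0], [0, 0, 0], [0, 0, 0], [0, 0, 0], [0, 0, 0]], "grip": [-0.8, -0.6, -0.5, -0.4, -0.3, 0, 0, 0], "grip_force": 30}}

```text
time: 18.4
ee_pos: [493.9, -169.5, 122.2]
eef_rot: [2.716, 1.578, 0.001]
contact_force: [-0.1, -0.8, 5.9]
gripper_width: 55.4
finger_force: 32.6
```

Request:
{"name": "step_arm", "arguments": {"travel": [[0, 0, -0.001], [0, 0, -0.001], [0, 0, -0.002], [0, 0, -0.002], [0, 0, -0.003], [0, 0, -0.004], [0, 0, -0.004], [0, 0, 0]], "dr": [[0, 0, 0], [0, 0, 0], [0, 0, 0], [0, 0, 0], [0, 0, 0], [0, 0, 0], [0, 0, 0], [0, 0, 0]], "grip": [0, 0, 0, 0, 0, 0, 0, 0]}}

```text
time: 19.2
ee_pos: [494.0, -169.6, 139.4]
eef_rot: [2.715, 1.578, 0.002]
contact_force: [-0.2, 0.1, -1.3]
gripper_width: 55.2
finger_force: 32.0
```

Request:
{"name": "step_arm", "arguments": {"travel": [[0, 0, -0.005], [0, 0, -0.01], [0, 0, -0.015], [0, 0, -0.02], [0, 0, -0.02], [0, 0, -0.015], [0, 0, -0.01], [0, 0, -0.005]], "dr": [[0, 0, 0], [0, 0, 0], [0, 0, 0], [0, 0, 0], [0, 0, 0], [0, 0, 0], [0, 0, 0], [0, 0, 0]], "grip": [0, 0, 0, 0, 0, 0, 0, 0]}}

```text
time: 20.0
ee_pos: [493.9, -169.5, 240.0]
eef_rot: [2.715, 1.577, 0.002]
contact_force: [-0.9, -0.9, -0.5]
gripper_width: 55.4
finger_force: 32.1
```

Request:
{"name": "step_arm", "arguments": {"travel": [[0, 0, 0], [0, 0, 0], [0, 0, 0], [0, 0, 0]], "dr": [[0, 0, 0], [0, 0, 0], [0, 0, 0], [0, 0, 0]], "grip": [0, 0, 0, 0]}}

```text
time: 20.4
ee_pos: [493.3, -169.3, 237.9]
eef_rot: [-2.716, -1.578, 0.001]
contact_force: [0.2, -0.4, -1.5]
gripper_width: 55.5
finger_force: 32.1
```

Run:
```python
from h import *;from cell import robot
s=robot.sense();togo(s,[494,-169.2,220],-29.7)
d=robot.snapshot("side")
I=cv2.resize(d["pixels"][110:210,310:430],(720,600),interpolation=cv2.INTER_CUBIC)
cv2.imwrite("pics/end.png",I[:,:,::-1])
```

```text
t 20.4 pos [ 493.3 -169.3  237.9] travel tool m [0.0004 0.0006 0.0179] dr deg [-0.08  0.02  0.01] F [ 0.2 -0.4 -1.5] w 55.5 ff 32.05996513366699 q [-0.35  0.22  1.65 -0.    1.27  0.17]
```

View pics/end.png

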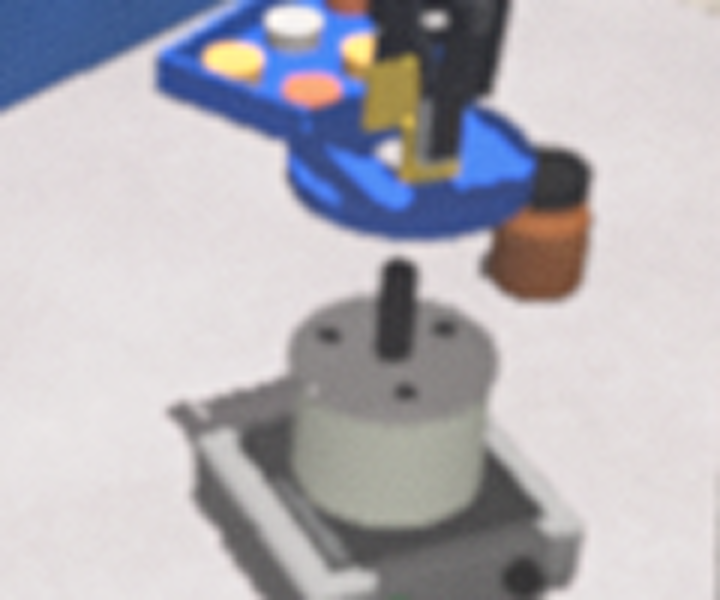

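The steel lid sits level and seated in the pot, disc at (393,360) and knob at (398,310). The cover is held level above it at (415,180), about 117 mm up. Handing in.

```bash
python3 -c "
from cell import robot
print(robot.close_job())"
```

```text
the job is handed in; nothing more can be done
None
```

The job is handed in: the steel inner lid is seated in the pot, and the blue cover is held level by its ears about 11.5 cm above where it sat. The first try at the knob closed the fingers on top of it (about 6 N, nothing moved) because the reported tool height reads about 33 mm low; I corrected for that. I also viewed one or two pictures over the limit of 10.

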